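Set the ratchet rest level and lay the carving blank in its forks

ROBOT

A 6-joint arm with a two-finger parallel gripper is mounted at the origin on the work surface. World frame = base frame: x ahead of the robot, y to its left, z up, the work surface at z = 0. Lengths are in mm, angles in degrees, forces in N, time in s.
With the tool pointing down it reaches from about 300 to 850 mm from the base axis. Payload 4.2 kg.
Tool frame: the origin (TCP) lies at the very end of the fingers, on their centre line; the grasp point (between the pads) lies 19 mm behind it; z points along the fingers, y is the line along which they close (so a half turn about z gives the same grasp; the last joint's range is limited). The gripper opens to 91 mm and grips with 3 to 60 N. Pads are 32 mm wide; open, the fingers measure 118 mm over their backs; the gripper's body (76 mm by 178 mm) begins 60 mm behind the grasp point.
Start: joints at [68.239, 18.312, 89.639, -0, 72.044, -1.146], TCP at [202.453, 538.197, 213.976] pointing down, gripper open.
Joint ranges: [-177.97, 177.97], [-48.28, 115.42], [12.27, 149.76], [-77.06, 257.06], [2.81, 150.46], [-146.56, 146.56]. Speed limits (degrees/s): [147.25, 147.25, 180, 180, 180, 180].

INTERFACE

Orientations are given as [roll, pitch, yaw] about the fixed x, y, z axes, in that order (R = Rz(yaw) Ry(pitch) Rx(roll)).
In Python, from workcell import env gives the robot as it stands.
- The arm moves only by the shell command python3 -m pendant 'ROWS' [FORCE]. ROWS is a JSON object of lists of equal length, an entry for each row: "translation": the shift along the tool's x, y, z in mm, a list of three; "roll": the turn about the tool's z in rad; "hand": the closure in counts, from 0 (fully open) to 255 (shut). In form: {"translation": [[dx, dy, dz], ...], "roll": [roll, ...], "hand": [hand, ...]}. A call has exactly 8 rows; each row shifts and turns the commanded pose from where the row before left it, along the tool's axes as they then stand; what a row does not reach is not made up. A row lasts 1/12 s, in which the tool goes at most 41.7 mm and 7.16 degrees, less where a joint would pass 70% of its speed; a pose out of reach is approached as far as the arm can. A call with a gripper value outside its range is refused whole. The fingers move at their own pace and stop on an object; FORCE is the grip in N (left out, the last holds). Time passes only in rows, so rows that do not move let the fingers close, or fill a call up. It gives the time, the measured TCP pose, the force, the opening and the grip force at its end, in the units of the state.
- env.state(): the state, without advancing time (a new reading comes with each control period).
- env.grab_frame(name): name is "scene" or "top"; returns a dict with "frame" (400x640x3 uint8, red, green, blue), "z_map" (400x640 float32, mm along the optical axis (not along the pixel's ray), 0 where there is no reading), "fx", "fy", "cx", "cy" (pixels), "pose" (4x4, takes a point from camera to world coordinates). Camera axes: x right, y down, z forward; pixel columns grow to the right and rows downward; lengths in mm; the calibration is good to about 2 mm. A picture is of the moment at which its call begins.
- env.job_done(): hands the job in; it is judged then, once.
Trained networks look in a picture, given as the dict that the camera call returned (one of the last four; its "shot" number tells which), for a name from the list of things; names that differ only in an ending like _2 or _b are one class to them, and where a whole thing is asked for, a point or a joint stands for the part that bears it (a point fixed in the world has none). Each returns a list of dicts, best first, with "score" (0 to 1); they miss things now and then, are a little off and sometimes report something else, mostly with a low value. They report only what shows in the picture. A call takes as long as a camera call. They do not tell look-alikes from the thing itself.
- env.recognise(picture, label): "rect" ([centre column, centre row, width, height] in pixels, round what is visible of it).
- env.regions_of(picture, label): "pixels" (400x640 bool, what is visible of it) and "rect" ([centre column, centre row, width, height] in pixels, round what is visible of it).
The state is a dict: "time_s": time; "qpos": joint angles; "qvel": joint speeds; "effort": joint torques, N m; "ee_pos": TCP position; "ee_rot": TCP orientation; "force": force on the tool from outside, world axes, zero at the start; "torque": the same for the moment, N m; "gripper_width": finger opening in mm; "gripper_force": force on a finger pad.
Only numpy, scipy, OpenCV 4.12 (cv2) and the standard library are available. Lean on these libraries where they do the work, as an engineer would, in place of code of your own. Each camera call takes 0.05 s, during which the arm holds its last target. There are 200 camera calls.

TASK

First lift the ratchet prop of the carving rest, click by click, until its ochre fork stands at the notch where it is level with the fixed steel fork, and let the pawl take its weight there; the prop cannot be let down again, so do not go a click too far. Turn the ochre fork so that its slot lines up with the slot of the steel fork, and only then set the carving blank down into the two forks, without dropping it, paper pattern up, with its steel ends lying level on the floors of both slots. Let go of everything, and leave the other things on the bench where they are.

Things in the scene. Friction and masses are not known exactly. Their poses are not given: they have to be found in the camera images.
- carving_rest: carving rest fixed to the bench: blue-grey iron base plate 90 (x) x 240 (y) x 12 mm, with two posts 150 mm apart along its y axis. Origin: centre of its underside, z up. At y = +75 mm a fixed post with a steel fork; at y = -75 mm the round guide (50 mm across, 108 mm high) of the ratchet prop, with a small red spring pawl at its top on the +x side (leave it alone). Place, side and yaw vary
- steel_fork_mid (a point): centre of the slot floor of the fixed steel fork, 210 mm above the bench; axes as the rest, the slot runs along y. Both forks are alike: a U open at the top, slot 26 mm wide, cheeks 10 mm thick, 36 mm long along the slot, 32 mm high above the slot floor, 46 mm over the cheeks
- prop (a joint): height of the ratchet prop (m) over its lowest notch, up positive. Toothed steel column, a notch every 10 mm (0 to 0.080). Lifting takes about 7 N plus 1 to 4 N at each tooth; it clicks as it passes each multiple of 0.010 and, let go, sinks back onto the last notch passed, never lower. Starts on one of the notches 0 to 0.030; at 0.060 its fork is level with the steel fork
- fork_head (a joint): angle of the ochre fork on the prop (rad), growing anticlockwise as seen from above: its slot lines up with the steel fork at 0 and, a half turn on, at pi (3.142); either will do. Turns from -0.7 to 3.85 with light friction (0.1 N m) and stays where it is left; starts between 0.5 and 2.64
- fork_mid (a point): centre of the slot floor of the ochre fork, on the swivel axis of the prop; x along its slot, y from cheek to cheek, z up. 150 mm above the bench at prop 0, 210 mm at 0.060. Grip the fork across its flat outer cheeks (46 mm apart, 36 mm long, from 12 mm below to 32 mm above this point) to lift and turn it
- span_mid (a point): point midway between the forks, 9 mm above the steel fork's slot floor (219 mm above the bench): the centre of the blank belongs here. Axes as the rest
- blank: the work, loose: pale wooden block 100 (x) x 46 (y) x 40 mm (z) with a square steel bar, 18 x 18 x 190 mm, through its centre along x, 45 mm sticking out at each end; white paper with a red pattern on top. 0.3 to 0.6 kg. Origin: centre of the underside, on the bench at the start. Both ends alike. In the forks the wood has 7 mm of play at each end, the bar 4 mm at each side
- blank_center (a point): centre of the blank, 20 mm above its underside, on the axis of its steel bar; axes as the blank
- chisel_jar: bystander, loose: blue jar 68 mm across and 90 mm high, full of chisels that reach 185 mm high; origin at its foot, beside the blank
- print_block: bystander, loose: dark wooden printing block 90 x 60 x 34 mm with a handle on it, 58 mm high in all; origin at the centre of its underside, beside the blank
- glue: bystander, loose: white glue bottle 56 mm across, 160 mm high; origin at its foot, beside the carving rest on its +x side
- mallet: bystander, loose: wooden mallet lying beside the rest on its -x side, 210 mm long (x), head 60 x 90 x 55 mm at +x; origin under its middle
- rasp: bystander, loose: rasp 250 mm long (x), 22 mm high, lying at the bench's right; origin under its middle
- wood_slice: bystander, loose: round slice of wood 110 mm across, 30 mm high, with paper on it, at the bench's left; origin at the centre of its underside
- lamp_post: small work lamp fixed to the bench between the two sides, an obstacle: round foot 84 mm across, post 28 mm across, green shade 54 mm across at its top, 340 mm high in all; it stands on the far side, 670 to 710 mm ahead of the robot; origin at the centre of its foot
- straightedge: bystander, loose: steel straightedge 200 (x) x 30 x 4 mm, lying beyond, before the chisel rack; origin at the centre of its underside
Things that resemble listed ones, but are neither listed nor needed, are in the scene too. What is shaped like the blank but orange is not meant.

How it is judged (in metres and radians):
On the way, in this order (a step that is already met when the one before it is completed fails the run):
1. the ratchet prop is raised to the notch at which its fork is level with the fixed fork (value of joint prop between 0.056 and 0.064 m), for 0.2 s.
2. the blank lies level in both forks (horizontal distance between blank_center and span_mid below 0.015 m and z of blank_center in the frame of span_mid between -0.004 and 0.004 m and angle between the x axis of blank and the y axis of carving_rest, either way round below 0.12 rad and angle between blank's own x axis and vertical between 1.531 and 1.611 rad and angle between blank's own z axis and vertical below 0.15 rad), for 0.2 s.
At the end, for the whole second after the job is handed in: Prop on the 60 mm notch (within 4 mm), its slot in line with the fixed fork within 0.15 rad; blank in both forks, centre within 15 mm (horizontal) and 4 mm (height) of the point midway, along the rest within 0.12 rad, level within 0.04 rad, pattern up (0.15 rad), at rest and let go (all of step 1 and all of step 2 and angle between the x axis of fork_mid and the y axis of carving_rest, either way round below 0.15 rad and linear speed of blank below 0.02 m/s); the robot touches nothing.
It fails at once if the blank is dropped (falls faster than 0.6 m/s out of the gripper) (linear speed of blank above 0.6 m/s and contact force between the fingers and blank below 0.1 N).
It fails at once if another thing on the bench is pushed more than 30 mm (distance of any of chisel_jar, print_block, glue, mallet, rasp, wood_slice, straightedge from where it was at the start of the episode above 0.03 m).
It also fails if it takes over 64 s, if anything falls off the work surface, if the arm or the gripper's body presses on something with over 40 N, if the wrist force passes 120 N, or if a joint passes its speed limit or range.

## Working session

There is one attempt and no reset: what is moved stays moved. The work goes in short steps, Python scripts to look and compute and a shell command to move; the robot and the scene stay as the last step left them, time stands still between calls to the robot, and variables do not carry over. Pictures are saved under pics/ and viewed, at most 10 in all, crops included, and the job is handed in when it is done.

```bash
mkdir -p pics; ls; cat > h.py <<'E'
import numpy as np, cv2
from workcell import env
def pts(f):
    z=f["z_map"]; v,u=np.indices(z.shape)
    c=np.stack([(u-f["cx"])/f["fx"]*z,(v-f["cy"])/f["fy"]*z,z,np.ones_like(z)],-1)
    w=(c@np.asarray(f["pose"]).T)[...,:3]; w[z==0]=np.nan
    return w
def save(f,n,crop=None,s=1):
    im=f["frame"][...,::-1]
    if crop: a,b,c,d=crop; im=im[b:d,a:c]
    cv2.imwrite("pics/"+n+".png",cv2.resize(im,None,fx=s,fy=s,interpolation=cv2.INTER_CUBIC))
E
python3 - <<'E'
from h import *
S=env.grab_frame("scene");T=env.grab_frame("top")
im=np.vstack([S["frame"],T["frame"]])[...,::-1]
cv2.imwrite("pics/a.png",cv2.resize(im,(480,600),interpolation=cv2.INTER_AREA)) if 0 else None
save(S,"s");save(T,"t")
np.save("T.npy",pts(T));np.save("Tf.npy",T["frame"])
for n,f in (("S",S),("T",T)):
    w=pts(f)
    for l in ["carving_rest","fork_mid","blank","chisel_jar","print_block","glue","mallet","lamp_post","prop","steel_fork_mid"]:
        try:
            for r in env.regions_of(f,l)[:3]:
                p=w[r["pixels"]]; print(n,l,round(r["score"],2),np.round(r["rect"]),np.round(np.nanmedian(p,0)),"zmax",np.round(np.nanpercentile(p[:,2],98)))
        except Exception as e: print(l,e)
print(env.state())
E
```

```text
pics
S carving_rest 0.83 [388. 183.  66.  63.] [588. 301.  70.] zmax 240.0
S carving_rest 0.29 [404. 155.  28.  26.] [428. 499.  28.] zmax 239.0
S fork_mid 0.53 [367. 171.  14.  26.] [547. 197. 195.] zmax 214.0
S blank 0.83 [219. 209.  29.  43.] [ 288. -252.   35.] zmax 46.0
S blank 0.75 [283. 206.  45.  26.] [406. -53.  34.] zmax 46.0
S blank 0.58 [256. 270.  57.  19.] [ 575. -271.   34.] zmax 45.0
S chisel_jar 0.78 [249. 232.  17.  45.] [ 489. -235.   88.] zmax 176.0
S print_block 0.95 [254. 299.  33.  24.] [ 671. -323.   34.] zmax 61.0
S glue 0.89 [376. 214.  18.  37.] [649. 164.  90.] zmax 160.0
S glue 0.35 [188. 284.  38.  58.] [ 505. -472.   15.] zmax 25.0
S mallet 0.72 [372. 172.  52.  24.] [485. 354.  44.] zmax 59.0
S mallet 0.45 [383. 182.  62.  70.] [586. 299.  69.] zmax 241.0
S lamp_post 0.67 [343. 227.  26.  80.] [684.   9.  83.] zmax 340.0
S prop 0.66 [384. 184.  59.  62.] [588. 303.  69.] zmax 238.0
S prop 0.5 [367. 175.  17.  23.] [546. 199. 184.] zmax 214.0
S prop 0.2 [405. 153.  33.  26.] [429. 502.  28.] zmax 38.0
S steel_fork_mid 0.6 [386. 184.  64.  63.] [584. 302
[... 1145 characters left out ...]
2.0
{'time_s': 1.1, 'qpos': array([ 6.82401692e+01,  1.83116224e+01,  8.96378733e+01, -9.30032670e-05,
        7.20438753e+01, -1.14566630e+00]), 'qvel': array([-9.12097951e-02, -5.45081559e-02, -7.41882920e-05, -1.58344453e-02,
       -9.16197645e-02, -9.26008992e-03]), 'effort': array([-8.74230100e-04, -4.12374258e+01, -2.32231951e+01,  7.28451577e-02,
        3.79427453e-02, -2.16638696e-06]), 'ee_pos': array([202.44923098, 538.20972909, 213.986361  ]), 'ee_rot': array([1.79993374e+02, 2.21002261e-04, 1.59385864e+02]), 'force': array([-0.78878523, -0.32276046,  0.1758924 ]), 'torque': array([ 0.03037091, -0.0023168 , -0.0134943 ]), 'gripper_force': 0.0, 'gripper_width': 91.13128559929471}
```

```bash
python3 - <<'E'
from h import *
f=np.load("Tf.npy"); a=f[110:320,170:490][...,::-1]
cv2.imwrite("pics/t1.png",cv2.resize(a,None,fx=2.5,fy=2.5,interpolation=cv2.INTER_CUBIC))
E
```

```text
(no output)
```

View pics/t1.png

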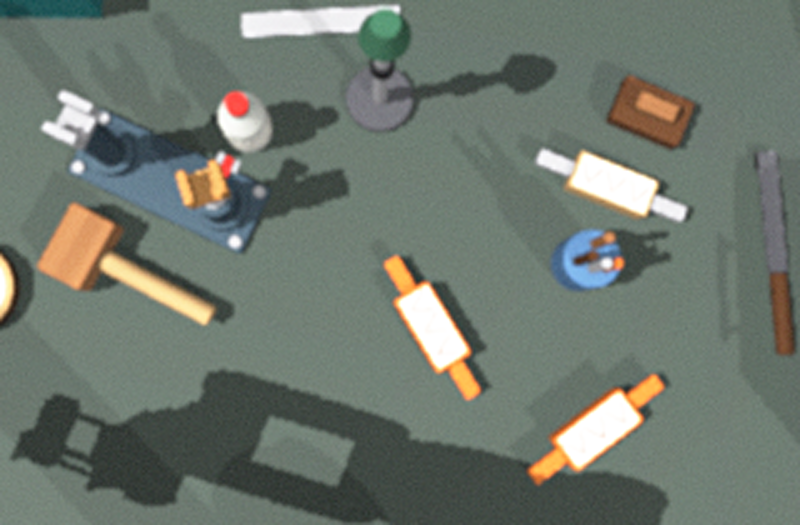

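The blank meant is at top-view (416,184): pale wood with grey steel ends. The ones at (344,240) and (409,279) have orange bars, so they are look-alikes. The enlarged crop confirms this. The rest is at (235,180), with the ochre fork at (252,185) and the steel fork at the upper left.

```bash
cat >> h.py <<'E'
def near(w,c,r,z0,z1):
    return (np.hypot(w[...,0]-c[0],w[...,1]-c[1])<r)&(w[...,2]>z0)&(w[...,2]<z1)
def ang(x): return np.degrees(x)
def rect(p):
    (c,s,a)=cv2.minAreaRect(p[:,:2].astype(np.float32)); return np.round(c,1),np.round(s,1),round(a,1)
E
python3 - <<'E'
from h import *
S=env.grab_frame("scene");T=env.grab_frame("top")
print(S["fx"],T["fx"],np.round(S["pose"][:3],2).tolist(),np.round(T["pose"][:3],2).tolist())
for n,f in (("S",S),("T",T)):
    w=pts(f)
    m=near(w,(610,345),60,200,250); print(n,"steel",m.sum(),rect(w[m]),np.round(w[m].mean(0),1),np.percentile(w[m][:,2],[5,50,95]).round())
    m=near(w,(540,205),45,165,225)
    hsv=cv2.cvtColor(f["frame"],cv2.COLOR_RGB2HSV)
    print(n,"ochre",m.sum(),rect(w[m]),np.percentile(w[m][:,2],[5,50,95]).round()); 
    m2=m&(w[...,2]>205); print(" tops",m2.sum(),rect(w[m2])); print(np.round(w[m2],0).tolist())
    m=near(w,(560,-262),120,12,60)&(w[...,1]<-150); print(n,"blank",m.sum(),rect(w[m]))
    m=near(w,(560,-262),120,30,60); print(n,"blanktop",m.sum(),rect(w[m]))
    m=near(w,(575,275),150,8,16); print(n,"plate",m.sum(),rect(w[m]))
E
```

```text
467.8697058080645 451.54561263291885 [[0.56, 0.65, -0.52, 1327.56], [0.83, -0.43, 0.37, -564.99], [0.02, -0.63, -0.77, 1369.05]] [[0.01, -0.99, 0.13, 365.65], [-1.0, -0.01, 0.0, 38.73], [0.0, -0.13, -0.99, 1391.7]]
S steel 222 (array([605.5, 341.1]), array([38. , 52.2]), 61.7) [606.7 338.1 225.1] [204. 226. 243.]
S ochre 220 (array([541.6, 205.5]), array([38. , 51.4]), 19.0) [170. 195. 213.]
 tops 70 (array([541. , 205.3]), array([36.4, 51.4]), 19.1)
[[520.0, 218.0, 212.0], [524.0, 219.0, 214.0], [524.0, 223.0, 212.0], [523.0, 211.0, 213.0], [525.0, 214.0, 213.0], [524.0, 219.0, 210.0], [526.0, 227.0, 207.0], [533.0, 225.0, 214.0], [527.0, 218.0, 208.0], [527.0, 222.0, 206.0], [533.0, 221.0, 212.0], [535.0, 223.0, 212.0], [535.0, 228.0, 209.0], [537.0, 231.0, 210.0], [527.0, 213.0, 205.0], [533.0, 217.0, 209.0], [536.0, 219.0, 210.0], [536.0, 224.0, 207.0], [544.0, 224.0, 215.0], [542.0, 231.0, 209.0], [538.0, 217.0, 208.0], [543.0, 217.0, 212.0], [544.0, 221.0, 212.0], [544.0, 225.0, 209.0], [546.0, 228.0, 209.0], [551.0, 228.0, 213.0], [549.0, 235.0, 207.0], [543.0, 218.0, 207.0], 
[... 3371 characters left out ...]
190.0, 211.0], [526.0, 187.0, 212.0], [526.0, 184.0, 211.0], [527.0, 182.0, 205.0], [523.0, 227.0, 210.0], [523.0, 224.0, 212.0], [523.0, 221.0, 211.0], [523.0, 218.0, 214.0], [521.0, 227.0, 208.0], [521.0, 224.0, 211.0], [520.0, 221.0, 213.0], [521.0, 219.0, 211.0], [521.0, 216.0, 209.0], [518.0, 224.0, 212.0], [518.0, 222.0, 207.0], [517.0, 218.0, 216.0], [518.0, 216.0, 210.0], [515.0, 224.0, 212.0], [515.0, 221.0, 212.0], [515.0, 219.0, 211.0], [516.0, 217.0, 206.0], [513.0, 222.0, 207.0]]
T blank 1198 (array([ 578.2, -262.7]), array([172. , 211.6]), 22.0)
T blanktop 910 (array([ 578.3, -262.2]), array([166.3, 213.1]), 22.8)
T plate 1088 (array([577.3, 281. ]), array([221.9, 270.5]), 8.3)
```

Ochre fork: centre is at about (539,207), tops at 212, so the prop is on the 30 mm notch. Its slot lies at yaw 19.5°. Steel fork: about (603,342). The rest's y axis is at yaw 64.9°, so I lift 30 mm and turn the fork +45°.

```bash
python3 -m pendant '{"translation":[[0,0,-28],[0,0,-28],[0,0,-28],[-33.2,-14.7,0],[-33.2,-14.7,0],[-33.2,-14.7,0],[-33.2,-14.7,0],[-33.2,-14.7,0]],"roll":[0,0,0,0,0,0,0,0],"hand":[0,0,0,0,0,0,0,0]}' 60
python3 -m pendant '{"translation":[[-33.2,-14.7,0],[-33.2,-14.7,0],[-33.2,-14.7,0],[-33.2,-14.7,0],[-33.2,-14.7,0],[-33.2,-14.7,0],[-33.2,-14.7,0],[-33.2,-14.7,0]],"roll":[0,0,0,0,0,0,0,0],"hand":[0,0,0,0,0,0,0,0]}'
for i in 1 2; do python3 -m pendant '{"translation":[[0,0,0],[0,0,0],[0,0,0],[0,0,0],[0,0,0],[0,0,0],[0,0,0],[0,0,0]],"roll":[0.12,0.12,0.12,0.12,0.12,0.12,0.12,0.12],"hand":[0,0,0,0,0,0,0,0]}'; done
python3 -m pendant '{"translation":[[0,0,0],[0,0,0],[0,0,0],[0,0,0],[0,0,0],[0,0,0],[0,0,0],[0,0,0]],"roll":[0.12,0.12,0.12,0.12,0.04,0,0,0],"hand":[0,0,0,0,0,0,0,0]}'
```

```text
time_s: 1.87
ee_pos: [332.8, 409.7, 298.1]
ee_rot: [180.0, 0.0, 159.4]
force: [1.2, 0.5, 0.4]
gripper_width: 90.9
gripper_force: 0.0
time_s: 2.53
ee_pos: [540.2, 205.9, 298.1]
ee_rot: [180.0, 0.0, 159.4]
force: [1.7, -0.8, -0.8]
gripper_width: 91.2
gripper_force: 0.0
time_s: 3.2
ee_pos: [539.1, 207.3, 297.9]
ee_rot: [-180.0, -0.0, 104.0]
force: [0.1, 0.7, 0.0]
gripper_width: 91.1
gripper_force: 0.0
time_s: 3.87
ee_pos: [539.1, 207.4, 297.9]
ee_rot: [-180.0, -0.0, 49.0]
force: [0.4, -0.3, 0.2]
gripper_width: 91.4
gripper_force: 0.0
time_s: 4.53
ee_pos: [539.1, 207.3, 297.9]
ee_rot: [-180.0, 0.0, 19.6]
force: [-0.5, 0.0, 0.1]
gripper_width: 91.4
gripper_force: 0.0
```

```bash
python3 -m pendant '{"translation":[[0,0,20],[0,0,21],[0,0,21],[0,0,21],[0,0,21],[0,0,20],[0,0,0],[0,0,0]],"roll":[0,0,0,0,0,0,0,0],"hand":[0,0,0,0,0,0,0,0]}'
python3 -m pendant '{"translation":[[0,0,0],[0,0,0],[0,0,0],[0,0,0],[0,0,0],[0,0,0],[0,0,0],[0,0,0]],"roll":[0,0,0,0,0,0,0,0],"hand":[60,110,140,180,255,255,255,255]}' 60
python3 -m pendant '{"translation":[[0,0,0],[0,0,0],[0,0,0],[0,0,0],[0,0,0],[0,0,0],[0,0,0],[0,0,0]],"roll":[0,0,0,0,0,0,0,0],"hand":[255,255,255,255,255,255,255,255]}' 60
```

```text
time_s: 5.2
ee_pos: [538.7, 207.2, 173.4]
ee_rot: [-180.0, 0.1, 19.6]
force: [0.3, 0.3, -0.3]
gripper_width: 91.2
gripper_force: 0.0
time_s: 5.87
ee_pos: [538.9, 208.0, 174.1]
ee_rot: [-179.9, -0.0, 19.6]
force: [-1.6, 3.1, 1.1]
gripper_width: 45.9
gripper_force: 59.9
time_s: 6.53
ee_pos: [538.9, 207.9, 174.1]
ee_rot: [-179.9, -0.0, 19.6]
force: [-1.9, 4.8, 2.4]
gripper_width: 45.4
gripper_force: 59.9
```

```bash
python3 -m pendant '{"translation":[[0,0,-3],[0,0,-4],[0,0,-4],[0,0,-4],[0,0,-4],[0,0,-4],[0,0,0],[0,0,0]],"roll":[0,0,0,0,0,0,0,0],"hand":[255,255,255,255,255,255,255,255]}'
python3 - <<'E'
from h import *
T=env.grab_frame("top");w=pts(T)
hsv=cv2.cvtColor(T["frame"],cv2.COLOR_RGB2HSV)
m=near(w,(539,207),35,170,260)&(hsv[...,0]>10)&(hsv[...,0]<25)&(hsv[...,1]>110)
print(m.sum(),np.percentile(w[m][:,2],[50,80,90,97]))
E
```

```text
time_s: 7.2
ee_pos: [538.9, 207.9, 195.6]
ee_rot: [-179.9, 0.1, 19.6]
force: [-0.3, 4.8, -4.3]
gripper_width: 45.7
gripper_force: 59.9
2 [200.46456076 201.03719132 201.22806818 201.36168198]
```

```bash
python3 -m pendant '{"translation":[[0,0,-3],[0,0,-4],[0,0,-4],[0,0,0],[0,0,0],[0,0,0],[0,0,0],[0,0,0]],"roll":[0,0,0,0,0,0,0,0],"hand":[255,255,255,255,255,255,255,255]}'
python3 - <<'E'
from h import *
S=env.grab_frame("scene");save(S,"s2",(320,120,460,230),5)
w=pts(S);m=near(w,(541,205),40,215,260);print(m.sum(),np.percentile(w[m][:,2],[5,50,95]))
E
```

```text
time_s: 7.92
ee_pos: [538.9, 207.9, 206.5]
ee_rot: [-179.9, 0.1, 19.6]
force: [-0.0, 4.5, -4.5]
gripper_width: 45.7
gripper_force: 59.9
83 [216.27130595 227.63273537 255.84951753]
```

View pics/s2.png

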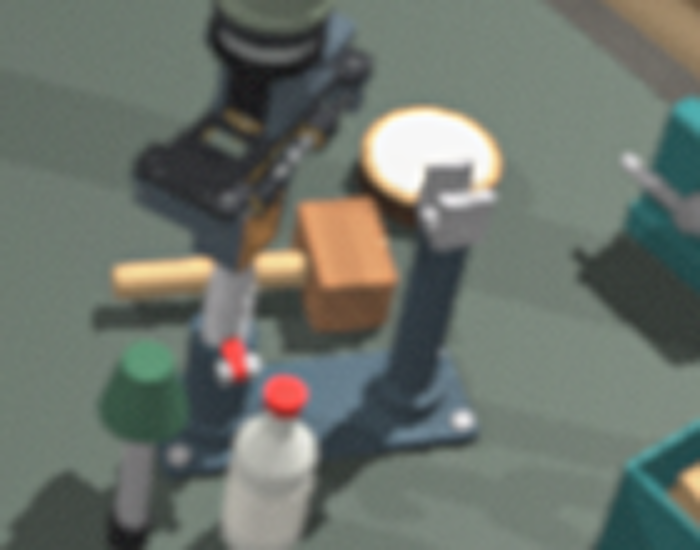

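The scene picture shows the ochre fork held in the gripper at about (260,235) in the crop. The column is out of the guide and the pawl is visible at (235,355). The TCP has risen 32.4 mm, so I turn the fork now.

```bash
python3 -m pendant '{"translation":[[0,0,0],[0,0,0],[0,0,0],[0,0,0],[0,0,0],[0,0,0],[0,0,0],[0,0,0]],"roll":[-0.05,-0.1,-0.11,-0.11,-0.11,-0.11,-0.1,-0.102],"hand":[255,255,255,255,255,255,255,255]}'
python3 -m pendant '{"translation":[[0,0,0],[0,0,0],[0,0,0],[0,0,1],[0,0,1],[0,0,1],[0,0,0],[0,0,0]],"roll":[0,0,0,0,0,0,0,0],"hand":[255,255,255,255,255,255,255,255]}'
```

```text
time_s: 8.63
ee_pos: [539.4, 207.4, 206.5]
ee_rot: [-180.0, 0.0, 65.2]
force: [2.0, 3.4, -4.7]
gripper_width: 45.9
gripper_force: 59.9
time_s: 9.3
ee_pos: [539.3, 207.4, 204.9]
ee_rot: [180.0, -0.0, 64.9]
force: [1.2, 3.9, -6.6]
gripper_width: 45.5
gripper_force: 59.9
```

```bash
python3 -m pendant '{"translation":[[0,0,0],[0,0,0],[0,0,0],[0,0,0],[0,0,-25],[0,0,-30],[0,0,-30],[0,0,-30]],"roll":[0,0,0,0,0,0,0,0],"hand":[120,60,0,0,0,0,0,0]}'
python3 -m pendant '{"translation":[[0,35,0],[0,35,0],[0,35,0],[0,35,0],[0,35,0],[0,0,0],[0,0,0],[0,0,0]],"roll":[0,0,0,0,0,0,0,0],"hand":[0,0,0,0,0,0,0,0]}'
python3 - <<'E'
from h import *
S=env.grab_frame("scene");T=env.grab_frame("top")
for n,f in (("S",S),("T",T)):
    w=pts(f)
    hsv=cv2.cvtColor(f["frame"],cv2.COLOR_RGB2HSV)
    m=near(w,(605,342),50,200,260)&(w[...,2]>232); print(n,"steel",m.sum(),rect(w[m]),np.median(w[m][:,2]))
    m=near(w,(539,207),40,175,275)&(hsv[...,0]>8)&(hsv[...,0]<27)&(hsv[...,1]>90)
    t=m&(w[...,2]>225); print(n,"ochre",m.sum(),t.sum(),np.percentile(w[m][:,2],[5,50,95]),rect(w[t]) if t.sum()>4 else 0)
save(T,"t3",(190,140,320,230),6)
w=pts(T)
# blank
for n,f in (("S",S),("T",T)):
    w=pts(f)
    r=[r for r in env.regions_of(f,"blank") if r["score"]>.4]
    for q in r:
        p=w[q["pixels"]];p=p[~np.isnan(p[:,0])]
        if abs(np.median(p[:,0])-565)<40: 
            print(n,q["score"],rect(p),"all"); t=p[p[:,2]>33]; print(rect(t),np.median(t[:,2]))
            b=p[(p[:,2]>20)&(p[:,2]<33)]; print("bar",rect(b)); k=p[p[:,2]>20]; c=k.mean(0);_,_,v=np.linalg.svd((k-c)[:,:2],full_matrices=False);print(c,np.degrees(np.arctan2(v[0,1],v[0,0])))
E
```

```text
time_s: 9.97
ee_pos: [538.8, 206.9, 321.6]
ee_rot: [180.0, 0.0, 65.0]
force: [0.7, 1.0, -0.2]
gripper_width: 90.2
gripper_force: 0.0
time_s: 10.63
ee_pos: [697.2, 133.2, 319.8]
ee_rot: [-179.9, 0.0, 64.9]
force: [-0.1, -0.4, 0.7]
gripper_width: 91.0
gripper_force: 0.0
S steel 80 (array([604.4, 341.2]), array([35.6, 52.7]), 64.5) 239.2554080620314
S ochre 208 114 [203.60892095 226.95967572 242.72231239] (array([541.9, 205.9]), array([36.7, 52.5]), 62.9)
T steel 116 (array([600.4, 343.5]), array([37.4, 46. ]), 65.7) 241.0213711642939
T ochre 105 62 [206.74200907 238.64763009 243.64788465] (array([538.7, 210.7]), array([28.5, 46.3]), 64.4)
S 0.87 (array([ 558.6, -262. ]), array([190.9,  76.3]), 67.9) all
(array([ 570. , -266.1]), array([168. ,  48.9]), 67.3) 39.76529723176736
bar (array([ 574. , -270.1]), array([187.5,  39.6]), 69.2)
[ 572.39533504 -270.27674787   35.32982032] -112.20125429834343
T 0.68 (array([ 566.2, -271.7]), array([195.9,  58.7]), 68.8) all
(array([ 563.3, -266. ]), array([186.4,  47.6]), 68.7) 39.55014996896739
bar (array([ 560., -266.]), array([189.3,  41.7]), 69.2)
[ 562.04566115 -265.84641455   35.95997499] -112.28269753498525
```

View pics/t3.png

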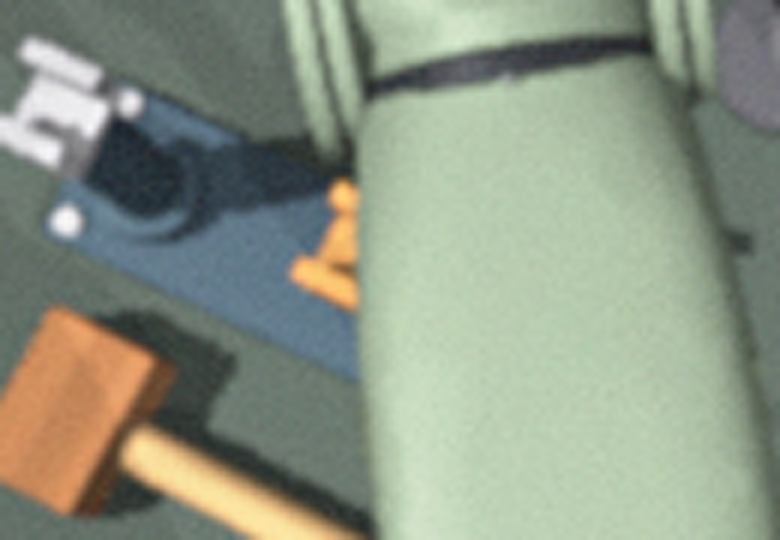

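The picture shows the ochre fork at crop (330,240), level with the steel fork: its tops measure 243 and its slot is parallel. The blank at (565,-267) lies at yaw about 68°. The jar stands in the finger line, so I check the clearance to the jar and chisels.

```bash
python3 -m pendant '{"translation":[[-28,-23.2,0],[-28,-23.2,0],[-28,-23.2,0],[-28,-23.2,0],[-28,-23.2,0],[-28,-23.2,0],[0,0,0],[0,0,0]],"roll":[0,0,0,0,0,0,0,0],"hand":[0,0,0,0,0,0,0,0]}'
python3 - <<'E'
from h import *
S=env.grab_frame("scene");T=env.grab_frame("top")
c=np.array([565,-267]);a=np.radians(68);tx=np.array([np.cos(a),np.sin(a)]);ty=np.array([np.sin(a),-np.cos(a)])
for n,f in (("S",S),("T",T)):
    w=pts(f)
    m=near(w,(475,-230),70,70,96);print(n,"jar",m.sum(),rect(w[m]),cv2.minEnclosingCircle(w[m][:,:2].astype(np.float32)))
    m=near(w,(475,-230),90,100,200);d=w[m][:,:2]-c
    x=d@tx;y=d@ty;print("chisels tx",x.min().round(),x.max().round(),"ty",y.min().round(),y.max().round(),m.sum())
    for lo in range(-60,61,10):
        k=(x>=lo)&(x<lo+10)
        if k.any():print(lo,y[k].max().round(),w[m][k][:,2].min().round(),w[m][k][:,2].max().round())
    for l in("blank",):
        for q in env.regions_of(f,l):
            p=w[q["pixels"]];p=p[p[:,2]>14]
            if abs(np.median(p[:,0])-565)<40:
                d=p[:,:2]-c;k=p[:,2]<33
                print("blank top",rect(p[p[:,2]>35]),"tx",np.percentile(d@tx,[0.5,99.5]),"ty",np.percentile((d@ty)[p[:,2]>36],[1,99]),"bar ty",np.median((d@ty)[abs(d@tx)>60]))
save(T,"t4",(360,130,490,230),6)
E
```

```text
time_s: 11.5
ee_pos: [498.6, 39.9, 321.4]
ee_rot: [179.9, -0.1, 64.9]
force: [0.5, 0.3, 0.3]
gripper_width: 91.3
gripper_force: 0.0
S jar 233 (array([ 476. , -232.4]), array([64. , 65.8]), 61.6) ((475.1934814453125, -229.85581970214844), 35.401798248291016)
chisels tx -23.0 20.0 ty -116.0 -74.0 208
-30 -98.0 102.0 160.0
-20 -95.0 102.0 162.0
-10 -75.0 100.0 176.0
0 -74.0 102.0 175.0
10 -101.0 102.0 191.0
blank top (array([ 572.2, -262.5]), array([170.9,  51.5]), 66.5) tx [-94.06399039  91.84401975] ty [-18.8121914   28.43663058] bar ty 7.843045679226927
T jar 306 (array([ 467.6, -228.7]), array([66.4, 66.4]), 54.6) ((468.2272033691406, -229.3377227783203), 34.525367736816406)
chisels tx -23.0 20.0 ty -121.0 -82.0 142
-30 -106.0 129.0 160.0
-20 -104.0 113.0 165.0
-10 -86.0 101.0 179.0
0 -82.0 101.0 185.0
10 -109.0 100.0 187.0
20 -114.0 125.0 186.0
blank top (array([ 561.1, -273. ]), array([116.2,  46.5]), 68.1) tx [-92.35705141  92.29422017] ty [-24.4322229   20.31688427] bar ty -3.525865182037556
```

View pics/t4.png

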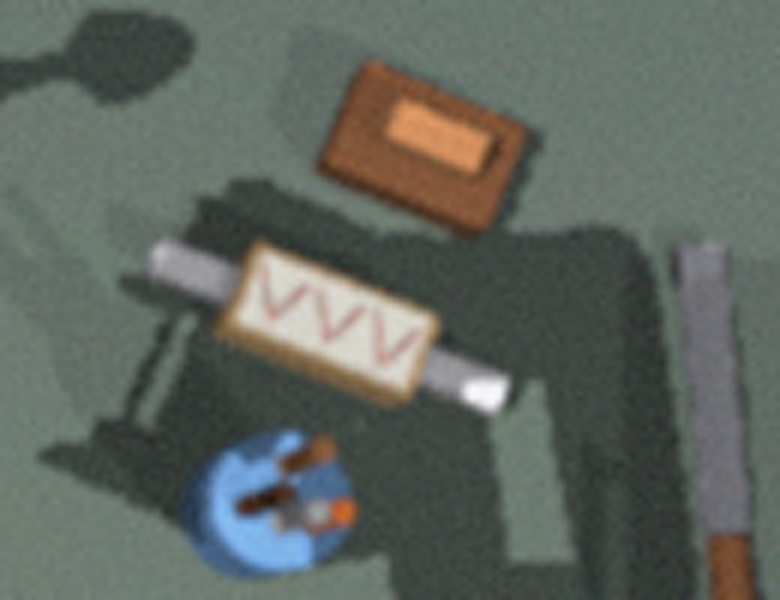

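The picture shows the jar at crop (275,505) with its chisels leaning toward the blank, and the print block at (430,145). The gripper's body would hit the chisels on a direct grasp. So I take the free steel end at crop (190,270) first and slide the blank about 80 mm along its axis, away from both.

```bash
python3 -m pendant '{"translation":[[-22.1,23.5,0],[-22.1,23.5,0],[-22.1,23.5,0],[-22.1,23.5,0],[-22.1,23.5,0],[-22.1,23.5,0],[-22.1,23.5,0],[-22.1,23.5,0]],"roll":[0,0,0,0,0,0,0,-0.054],"hand":[0,0,0,0,0,0,0,0]}'
python3 -m pendant '{"translation":[[0,0,20],[0,0,35],[0,0,35],[0,0,35],[0,0,35],[0,0,35],[0,0,35],[0,0,20]],"roll":[0,0,0,0,0,0,0,0],"hand":[0,0,0,0,0,0,0,0]}'
python3 - <<'E'
from h import *
print(env.state()["ee_pos"],env.state()["ee_rot"],env.state()["qpos"])
S=env.grab_frame("scene");save(S,"s5",(190,170,330,290),5)
E
```

```text
time_s: 12.37
ee_pos: [597.6, -201.1, 319.0]
ee_rot: [-180.0, -0.0, 68.1]
force: [0.4, 1.0, 0.1]
gripper_width: 91.4
gripper_force: 0.0
time_s: 13.03
ee_pos: [594.7, -198.7, 64.8]
ee_rot: [-179.6, 0.0, 68.1]
force: [0.0, 0.5, -0.3]
gripper_width: 91.3
gripper_force: 0.0
[ 594.72775095 -198.68826604   64.83546998] [-1.79618539e+02  1.07305568e-02  6.81014732e+01] [-1.95271664e+01  3.00246575e+01  9.36514344e+01  6.05625119e-03
  5.67054867e+01  2.36805475e+00]
```

View pics/s5.png

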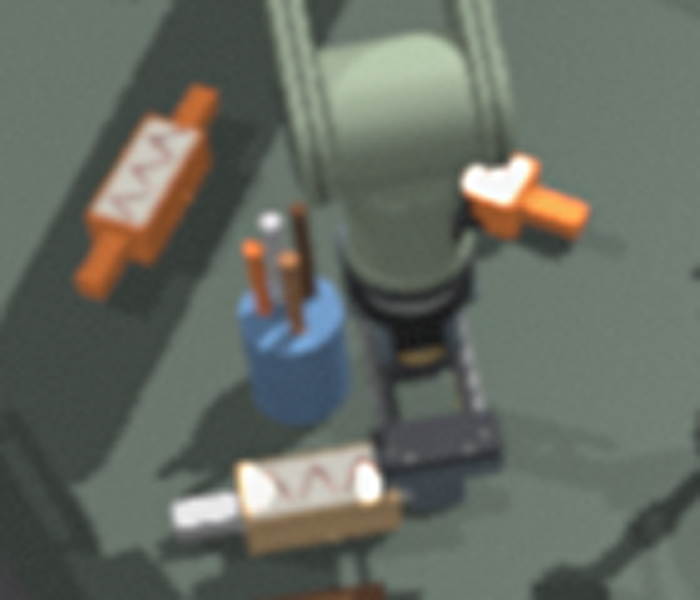

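The fingers straddle the free steel end, with the gripper at crop (440,450). It stands clear of the chisels.

```bash
python3 -m pendant '{"translation":[[0,0,15],[0,0,15],[0,0,15],[0,0,8],[0,0,0],[0,0,0],[0,0,0],[0,0,0]],"roll":[0,0,0,0,0,0,0,0],"hand":[0,0,0,0,0,0,0,0]}'
```

```text
time_s: 13.75
ee_pos: [596.9, -200.0, 18.1]
ee_rot: [179.9, -0.0, 68.1]
force: [-0.9, -0.0, 1.5]
gripper_width: 91.4
gripper_force: 0.0
```

```bash
python3 -m pendant '{"translation":[[0,0,7],[0,0,6],[0,0,0],[0,0,0],[0,0,0],[0,0,0],[0,0,0],[0,0,0]],"roll":[0,0,0,0,0,0,0,0],"hand":[0,0,60,120,180,230,255,255]}' 30
python3 -m pendant '{"translation":[[0,0,0],[0,0,0],[0,0,0],[0,0,0],[0,0,0],[0,0,0],[5,0,0],[10,0,0]],"roll":[0,0,0,0,0,0,0,0],"hand":[255,255,255,255,255,255,255,255]}'
python3 -m pendant '{"translation":[[14,0,0],[14,0,0],[14,0,0],[14,0,0],[10,0,0],[4,0,0],[0,0,0],[0,0,0]],"roll":[0,0,0,0,0,0,0,0],"hand":[255,255,255,255,255,255,255,255]}'
```

```text
time_s: 14.42
ee_pos: [596.1, -199.8, 4.1]
ee_rot: [180.0, -0.0, 68.1]
force: [-0.4, 0.0, -0.3]
gripper_width: 53.7
gripper_force: 0.0
time_s: 15.08
ee_pos: [601.4, -186.4, 3.9]
ee_rot: [180.0, 0.0, 68.0]
force: [-0.3, -1.3, -0.0]
gripper_width: 18.1
gripper_force: 30.0
time_s: 15.75
ee_pos: [628.1, -120.1, 3.9]
ee_rot: [180.0, -0.1, 68.1]
force: [0.4, 1.8, 0.2]
gripper_width: 18.0
gripper_force: 30.0
```

```bash
python3 -m pendant '{"translation":[[0,0,0],[0,0,0],[0,0,0],[0,0,0],[0,0,-20],[0,0,-30],[0,0,-20],[0,0,0]],"roll":[0,0,0,0,0,0,0,0],"hand":[180,120,60,0,0,0,0,0]}' 30
python3 - <<'E'
from h import *
S=env.grab_frame("scene");T=env.grab_frame("top")
p0=env.state()["ee_pos"];print(p0)
a=np.radians(68);tx=np.array([np.cos(a),np.sin(a)]);ty=np.array([np.sin(a),-np.cos(a)])
for n,f in (("S",S),("T",T)):
    w=pts(f)
    for q in env.regions_of(f,"blank"):
        p=w[q["pixels"]];p=p[(p[:,2]>14)&(p[:,2]<50)]
        if np.hypot(*(np.median(p[:,:2],0)-[600,-189]))<50:
            d=p[:,:2]-p0[:2];t=p[:,2]>36
            print(n,q["score"],"tx",np.percentile(d@tx,[.5,99.5]),"top tx",np.percentile((d@tx)[t],[1,99]),"ty",np.percentile((d@ty)[t],[1,99]))
E
```

```text
time_s: 16.42
ee_pos: [630.8, -121.9, 78.8]
ee_rot: [179.5, -0.1, 68.0]
force: [-0.0, 0.2, 0.7]
gripper_width: 68.2
gripper_force: 0.0
[ 627.97047396 -121.22325961   74.63961347]
S 0.72 tx [-166.17365503  -16.48036953] top tx [-121.753496    -28.36785063] ty [-21.76658258  24.94566507]
```

```bash
python3 -m pendant '{"translation":[[-15,0,0],[-29,0,0],[-29,0,0],[0,0,0],[0,0,25],[0,0,25],[0,0,12],[0,0,0]],"roll":[0,0,0,0,0,0,0,0],"hand":[0,0,0,0,0,0,0,0]}' 40
python3 -m pendant '{"translation":[[0,0,0],[0,0,0],[0,0,0],[0,0,0],[0,0,0],[0,0,0],[0,0,0],[0,0,0]],"roll":[0,0,0,0,0,0,0,0],"hand":[0,80,255,255,255,255,255,255]}' 40
```

```text
time_s: 17.28
ee_pos: [597.4, -188.0, 8.0]
ee_rot: [-179.5, 0.0, 68.0]
force: [-0.5, 0.4, -1.5]
gripper_width: 90.9
gripper_force: 0.0
time_s: 17.95
ee_pos: [600.5, -188.6, 12.2]
ee_rot: [180.0, -0.0, 68.1]
force: [-0.1, 0.6, 0.4]
gripper_width: 47.7
gripper_force: 0.0
```

```bash
python3 -m pendant '{"translation":[[0,0,0],[0,0,0],[0,0,0],[0,0,-4],[0,0,-8],[0,0,-12],[0,0,-12],[0,0,-8]],"roll":[0,0,0,0,0,0,0,0],"hand":[255,255,255,255,255,255,255,255]}' 40
python3 -m pendant '{"translation":[[0,0,-15],[0,0,-30],[0,0,-35],[0,0,-35],[0,0,-35],[0,0,-35],[0,0,-30],[0,0,-15]],"roll":[0,0,0,0,0,0,0,0],"hand":[255,255,255,255,255,255,255,255]}' 40
python3 - <<'E'
from h import *
s=env.state();p=s["ee_pos"];print(p,s["ee_rot"])
a=np.radians(s["ee_rot"][2]);R=lambda d:np.round([d[0]*np.cos(a)+d[1]*np.sin(a),d[0]*np.sin(a)-d[1]*np.cos(a)],1)
q=p[:2]
for t in [(470,-60),(470,110),(571,275.3)]:
    print(t,R(np.array(t)-q),np.hypot(*(np.array(t)-q)));q=np.array(t)
E
```

```text
time_s: 18.62
ee_pos: [601.4, -188.9, 58.1]
ee_rot: [179.8, -0.0, 68.1]
force: [-0.1, -0.1, -2.6]
gripper_width: 45.5
gripper_force: 40.0
time_s: 19.28
ee_pos: [601.5, -188.9, 292.1]
ee_rot: [179.5, -0.0, 68.1]
force: [0.3, 0.0, -2.2]
gripper_width: 46.0
gripper_force: 40.0
[ 601.48317816 -188.94839104  292.14522638] [ 1.79500835e+02 -3.83043297e-02  6.80563503e+01]
(470, -60) [  70.5 -170.1] 184.16165097447964
(470, 110) [157.7 -63.5] 170.0
(571, 275.3) [191.1  31.9] 193.7139385795457
```

```bash
python3 -m pendant '{"translation":[[6,-14,0],[11.8,-28.4,0],[11.8,-28.4,0],[11.8,-28.4,0],[11.8,-28.4,0],[11.8,-28.4,0],[5.5,-14.1,0],[14,-5.5,0]],"roll":[0,0,0,0,0,0,0,0],"hand":[255,255,255,255,255,255,255,255]}' 40
python3 -m pendant '{"translation":[[25,-10,0],[28,-11.5,0],[28,-11.5,0],[28,-11.5,0],[34.7,-13.5,0],[24,4,0],[24,4,0],[24,4,0]],"roll":[0,0,0,0,0,0,0,0],"hand":[255,255,255,255,255,255,255,255]}' 40
python3 -m pendant '{"translation":[[24,4,0],[24,4,0],[24,4,0],[24,4,0],[12,2,0],[6,1,0],[0,0,0],[0,0,0]],"roll":[0,0,0,0,0,0,0.055,0],"hand":[255,255,255,255,255,255,255,255]}' 40
python3 -m pendant '{"translation":[[0,0,0],[0,0,0],[0,0,0],[0,0,0],[0,0,0],[0,0,0],[0,0,0],[0,0,0]],"roll":[0,0,0,0,0,0,0,0],"hand":[255,255,255,255,255,255,255,255]}' 40
python3 - <<'E'
from h import *
s=env.state();p=s["ee_pos"];print(p,s["ee_rot"])
a=np.radians(s["ee_rot"][2]);d=np.array([571,275.3])-p[:2]
print(np.round([d[0]*np.cos(a)+d[1]*np.sin(a),d[0]*np.sin(a)-d[1]*np.cos(a)],1))
S=env.grab_frame("scene");save(S,"s6",(320,110,460,230),5)
E
```

```text
time_s: 19.95
ee_pos: [466.6, -44.3, 287.3]
ee_rot: [179.9, 0.0, 68.1]
force: [-0.0, 0.7, -3.0]
gripper_width: 45.8
gripper_force: 40.0
time_s: 20.62
ee_pos: [507.6, 173.9, 286.9]
ee_rot: [179.9, -0.0, 68.1]
force: [-0.3, -0.9, -2.9]
gripper_width: 45.8
gripper_force: 40.0
time_s: 21.28
ee_pos: [567.4, 271.1, 286.0]
ee_rot: [180.0, 0.0, 64.9]
force: [-0.7, -0.6, -3.2]
gripper_width: 45.8
gripper_force: 40.0
time_s: 21.95
ee_pos: [567.3, 271.3, 286.0]
ee_rot: [180.0, -0.0, 64.9]
force: [-0.1, -0.3, -2.8]
gripper_width: 45.7
gripper_force: 40.0
[567.31187128 271.26051518 285.98557056] [ 1.79999221e+02 -6.47690521e-03  6.49074445e+01]
[5.2 1.6]
```

View pics/s6.png

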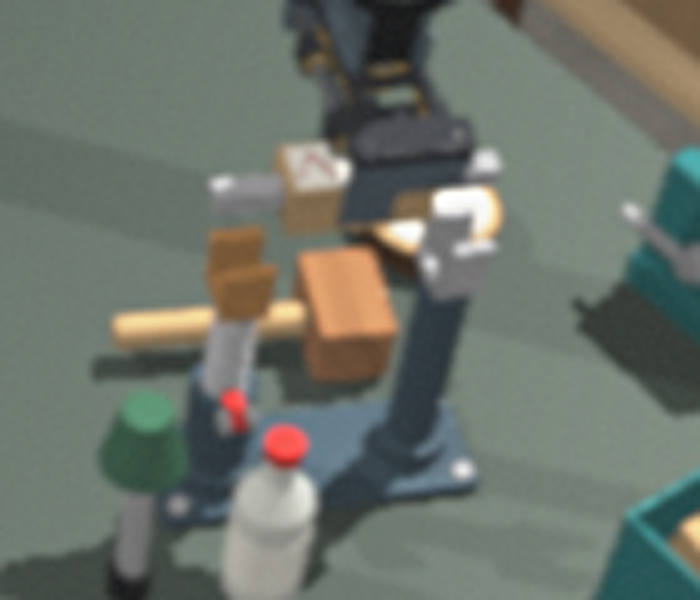

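The blank hangs level above both forks, pattern up. Its bar ends are at crop (245,190) and (480,165), with the ochre fork at (240,270) and the steel fork at (460,245). I check the offsets before lowering.

```bash
python3 - <<'E'
from h import *
s=env.state();p0=s["ee_pos"];c=np.array([571,275.3])
a=np.radians(64.9);tx=np.array([np.cos(a),np.sin(a)]);ty=np.array([np.sin(a),-np.cos(a)])
for n in ("scene","top"):
    f=env.grab_frame(n);w=pts(f);d=w[...,:2]-c;X=d@tx;Y=d@ty;Z=w[...,2]
    g=lambda lo,hi,z0,z1:(X>lo)&(X<hi)&(abs(Y)<32)&(Z>z0)&(Z<z1)
    for nm,m in (("ochre",g(-105,-48,226,250)),("steel",g(48,105,226,250)),("bar-",g(-115,-58,283,308)),("bar+",g(50,115,283,308)),("wood-",g(-65,-20,303,320))):
        if m.sum()>4: print(n,nm,m.sum(),"tx",np.percentile(X[m],[1,99]).round(1),"ty",np.percentile(Y[m],[2,50,98]).round(1),"ztop",np.percentile(Z[m],[50,95]).round(1))
E
```

```text
scene ochre 110 tx [-93.  -57.2] ty [-18.6  15.5  27.6] ztop [237.7 243.7]
scene steel 108 tx [55.5 92.5] ty [-18.7  16.1  27.4] ztop [237.4 242.7]
scene bar- 99 tx [-101.6  -58.9] ty [-10.    6.   12.2] ztop [298.8 304.4]
scene bar+ 45 tx [54.2 89.5] ty [-7.2  7.4 12.3] ztop [297.1 303.8]
scene wood- 136 tx [-56.8 -21.2] ty [-22.4   5.2  25.8] ztop [312.3 316.8]
top ochre 113 tx [-93.4 -59.5] ty [-25.   11.2  20.6] ztop [240.8 244. ]
top bar- 143 tx [-101.2  -59.2] ty [-12.8  -4.3   4.8] ztop [302.  305.6]
top wood- 81 tx [-64.3 -23.7] ty [-9.4 10.6 26.3] ztop [312.7 315.7]
```

```bash
python3 -m pendant '{"translation":[[2.7,1,0],[2.7,1,0],[0,0,0],[0,0,8],[0,0,10],[0,0,10],[0,0,4],[0,0,0]],"roll":[0,0,0,0,0,0,0,0],"hand":[255,255,255,255,255,255,255,255]}' 40
python3 -m pendant '{"translation":[[0,0,5],[0,0,8],[0,0,8],[0,0,6],[0,0,4],[0,0,2],[0,0,0],[0,0,0]],"roll":[0,0,0,0,0,0,0,0],"hand":[255,255,255,255,255,255,255,255]}' 40
```

```text
time_s: 22.77
ee_pos: [570.4, 274.8, 251.6]
ee_rot: [-179.8, 0.2, 64.9]
force: [0.8, -0.4, -2.9]
gripper_width: 46.0
gripper_force: 40.0
time_s: 23.43
ee_pos: [571.6, 275.4, 221.1]
ee_rot: [180.0, -0.0, 64.9]
force: [-0.1, 0.2, -3.7]
gripper_width: 46.0
gripper_force: 40.0
```

```bash
python3 -m pendant '{"translation":[[0,0,2],[0,0,2],[0,0,1.5],[0,0,1.5],[0,0,1],[0,0,0],[0,0,0],[0,0,0]],"roll":[0,0,0,0,0,0,0,0],"hand":[255,255,255,255,255,255,255,255]}' 40
python3 -m pendant '{"translation":[[0,0,0.5],[0,0,0.5],[0,0,0.5],[0,0,0.5],[0,0,0],[0,0,0],[0,0,0],[0,0,0]],"roll":[0,0,0,0,0,0,0,0],"hand":[255,255,255,255,255,255,255,255]}' 40
```

```text
time_s: 24.1
ee_pos: [571.5, 275.4, 213.1]
ee_rot: [180.0, -0.0, 64.9]
force: [0.9, -0.2, -2.3]
gripper_width: 45.8
gripper_force: 40.0
time_s: 24.77
ee_pos: [571.4, 275.4, 211.1]
ee_rot: [180.0, -0.0, 64.9]
force: [-0.2, 0.1, -2.3]
gripper_width: 45.7
gripper_force: 40.0
```

```bash
python3 -m pendant '{"translation":[[0,0,0.5],[0,0,0.5],[0,0,0.5],[0,0,0],[0,0,0],[0,0,0],[0,0,0],[0,0,0]],"roll":[0,0,0,0,0,0,0,0],"hand":[255,255,255,255,255,255,255,255]}' 40
```

```text
time_s: 25.43
ee_pos: [571.5, 275.3, 211.0]
ee_rot: [179.9, -0.1, 64.9]
force: [-1.9, -0.5, 6.3]
gripper_width: 45.7
gripper_force: 40.0
```

Contact at the predicted height, so I release.

```bash
python3 -m pendant '{"translation":[[0,0,0],[0,0,0],[0,0,0],[0,0,0],[0,0,0],[0,0,0],[0,0,0],[0,0,0]],"roll":[0,0,0,0,0,0,0,0],"hand":[200,150,100,60,0,0,0,0]}' 10
python3 -m pendant '{"translation":[[0,0,-10],[0,0,-20],[0,0,-30],[0,0,-30],[0,0,-30],[0,-20,-10],[0,-35,0],[0,-35,0]],"roll":[0,0,0,0,0,0,0,0],"hand":[0,0,0,0,0,0,0,0]}'
python3 -m pendant '{"translation":[[0,-35,0],[0,-35,0],[0,-35,0],[0,-20,0],[0,0,0],[0,0,0],[0,0,0],[0,0,0]],"roll":[0,0,0,0,0,0,0,0],"hand":[0,0,0,0,0,0,0,0]}'
python3 - <<'E'
from h import *
c=np.array([571,275.3])
a=np.radians(64.9);tx=np.array([np.cos(a),np.sin(a)]);ty=np.array([np.sin(a),-np.cos(a)])
for n in ("scene","top"):
    f=env.grab_frame(n);w=pts(f);d=w[...,:2]-c;X=d@tx;Y=d@ty;Z=w[...,2]
    if n=="scene": save(f,"s7",(320,110,460,230),5)
    g=lambda lo,hi,z0,z1,y=32:(X>lo)&(X<hi)&(abs(Y-(2 if n=="scene" else -1))<y)&(Z>z0)&(Z<z1)
    for nm,m in (("wood",g(-54,54,236,250)),("bar-",g(-120,-58,220,235,8)),("bar+",g(58,120,220,235,8))):
        if m.sum()>4: print(n,nm,m.sum(),"tx",np.percentile(X[m],[1,99]).round(1),"ty",np.percentile(Y[m],[2,50,98]).round(1),"z",np.percentile(Z[m],[50,95]).round(1))
E
```

```text
time_s: 26.1
ee_pos: [571.5, 275.4, 209.3]
ee_rot: [-180.0, 0.0, 64.9]
force: [0.4, -0.5, -0.3]
gripper_width: 83.0
gripper_force: 0.0
time_s: 26.77
ee_pos: [488.9, 313.9, 340.2]
ee_rot: [180.0, -0.1, 64.8]
force: [-0.3, 0.4, -0.9]
gripper_width: 91.4
gripper_force: 0.0
time_s: 27.43
ee_pos: [377.4, 366.1, 339.3]
ee_rot: [180.0, 0.0, 64.8]
force: [0.2, -0.7, 0.1]
gripper_width: 91.5
gripper_force: 0.0
scene wood 241 tx [-50.3  47.8] ty [-18.7   5.   26.1] z [238.3 242.1]
scene bar- 23 tx [-96.1 -60.4] ty [-5.2 -0.8  8.7] z [227.6 231.2]
scene bar+ 18 tx [59.  91.5] ty [-4.7 -1.9  7.9] z [227.7 229.8]
top wood 590 tx [-49.8  47.4] ty [-23.7  -1.2  20.4] z [239.  242.6]
top bar- 89 tx [-95.  -59.2] ty [-8.6 -1.   6.8] z [226.7 229.9]
top bar+ 81 tx [58.8 94.6] ty [-8.7 -1.2  6.5] z [227.5 230.9]
```

View pics/s7.png

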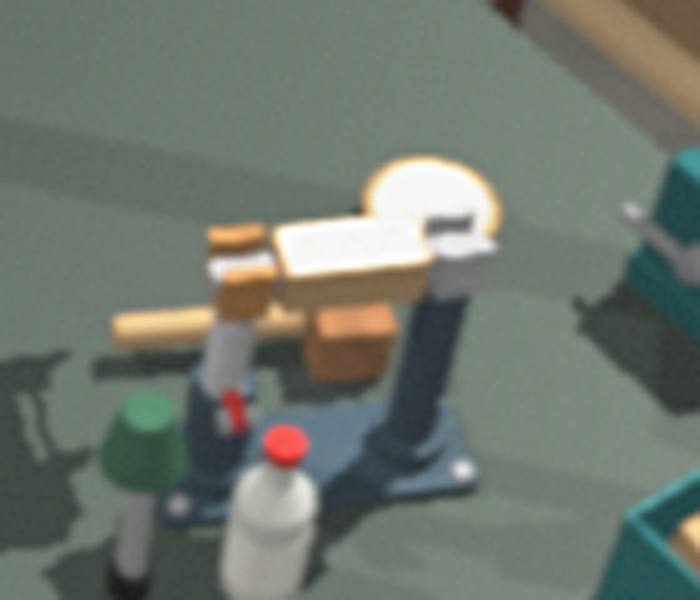

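The blank lies level in both forks, pattern up, with its ends at crop (240,265) and (455,240). It is centred to about 1 mm, and the robot is clear.

```bash
python3 -c "
from workcell import env
print(env.job_done())"
```

```text
the job is handed in; nothing more can be done
None
```

The job is handed in at about 27 s of the 64 s: the prop stands on the 60 mm notch, the ochre fork is in line with the steel fork, and the blank lies level in both forks, pattern up, with the robot clear; hand-in returned no verdict, so this rests on my last camera check.

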